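Empty a tall canister of turned balls over a tray ledge

TASK

Empty the tall canister into the plywood tray in two steps: first lean it on the tray's raised ledge, foot on the bench and mouth over the tray, with both wooden balls still in it, and let go. Then take it again below its middle, lift the foot and tip it until both balls have rolled out into the tray. Finally lean the empty canister on the ledge again in the same way, let go, and leave the other things on the bench where they are.

Things in the scene. Friction and masses are not known exactly. Their poses are not given: they have to be found in the camera images.
- canister_center (a point): the tall canister: bare aluminium, square section 66 x 66 mm, 200 mm tall, walls and floor 3 mm, open on top, about 0.22 kg, two balls lying in its lower half. Starts upright on the bench, left of the tray, beside a short tin of the same section. This point is on its axis, half-way up (100 mm over the foot); z runs along the axis to the mouth, x and y are square to its side faces.
- canister_foot (a point): centre of the underside of the canister; same axes
- canister_mouth (a point): centre of the canister's open mouth, 200 mm from the foot; same axes
- canister: the same tall canister; origin at the centre of its underside, same axes
- ball_a_center (a point): centre of a plain wooden ball, 52 mm in diameter, 0.05 kg, which rolls freely; its axes turn with it
- ball_b_center (a point): centre of the other ball, just alike
- ball_a: the first ball; its origin turns with it as it rolls, so use its centre
- ball_b: the other ball, likewise
- station: plywood tray and ledge, fixed. The ledge is an upright board 200 mm long (along x), 18 thick, 80 high; the tray (walls 60 mm high) adjoins it towards -y. Origin: on the bench under the ledge's middle; y points to the free bench where the leaning canister's foot stands, z up. With its lower foot edge on the bench 114 mm from the ledge face the canister leans at 55 degrees, mouth over the tray.
- ledge_edge (a point): middle of the ledge's top edge on the free-bench side (the edge that the canister leans on), 80 mm over the bench, y = 9 mm in the station's frame; axes as the station's
- tray_floor (a point): centre of the tray's inner floor, 8 mm over the bench, 128 mm from the ledge edge towards -y; inside the tray measures 184 mm (x) by 204 mm (y); axes as the station's
- short_tin: short square aluminium tin with dowels in it, 66 x 66 x 85 mm, dowels to 115 mm; origin under its centre: leave alone
- bowl: turned wooden bowl, 140 mm wide, 55 mm high, beyond the tray; leave alone
- sanding_block: cork sanding block 60 x 110 x 35 mm, near the robot; leave alone
- chuck: round steel lathe chuck, 90 mm wide, 58 mm high; leave alone
- glue: white glue bottle, 56 mm wide, 150 mm tall; leave alone
- mallet: wooden mallet lying on the left of the bench; leave alone
Things that resemble listed ones, but are neither listed nor needed, are in the scene too. What is shaped like the canister but red is not meant.

How it is judged:
By the outcome, as a careful person would: the job done as asked, in the order asked, and still so for the second after the job is handed in, with the robot touching nothing.
It also fails if it takes over 58 s, if anything falls off the work surface, if the arm or the gripper's body presses on something with over 40 N, if the wrist force passes 120 N, or if a joint passes its speed limit or range.

ROBOT

A 6-joint arm with a two-finger parallel gripper is mounted at the origin on the work surface. World frame = base frame: x ahead of the robot, y to its left, z up, the work surface at z = 0. Lengths are in m, angles in rad, forces in N, time in s.
With the tool pointing down it reaches from about 0.3 to 0.75 m from the base axis. Payload 8.5 kg.
Tool frame: the origin (TCP) lies at the very end of the fingers, on their centre line; the grasp point (between the pads) lies 19 mm behind it; z points along the fingers, y is the direction in which the jaws open and shut (so a half turn about z gives the same grasp; the last joint's range is limited). The gripper opens to 88 mm and grips with 3 to 60 N. Pads are 18 mm wide; open, the fingers measure 123 mm over their backs; the gripper's body (75 mm by 187 mm) begins 45 mm behind the grasp point.
Start: joints at [-0.215, 0.381, 1.297, -0, 1.464, -0.215], TCP at [0.55, 0, 0.239] pointing down, gripper open.
Joint ranges: [-3.11, 3.11], [-0.89, 2.33], [0.22, 2.48], [-1.42, 4.56], [0.17, 2.85], [-2.88, 2.88]. Speed limits (rad/s): [2.39, 2.39, 3.14, 3.14, 3.14, 3.14].

INTERFACE

Orientations are given as a unit quaternion [w, x, y, z].
In Python, from bench import r, capture gives the robot as it stands.
- The arm moves only by the tool apply_moves, never from a script. Its argument "motion" is one flat list of numbers, 5 for each row, row after row: the shift along the tool's x, y, z in cm, then the turn about the tool's z in rad, then the finger opening in cm, from 0 to 8.81. A call has 1 to 5 rows; each row shifts and turns the commanded pose from where the row before left it, along the tool's axes as they then stand; what a row does not reach is not made up. A row lasts 1/8 s, in which the tool goes at most 62.5 mm and 10.7 degrees, less where a joint would pass 70% of its speed; a pose out of reach is approached as far as the arm can. A call with a gripper value outside its range is refused whole. The fingers move at their own pace and stop on an object; the grip force is fixed at half the most. Time passes only in rows, so rows that do not move let the fingers close. It gives the time, the measured TCP pose, the force and the opening at its end, in the units of the state.
- r.read_state(): the state, without advancing time (a new reading comes with each control period).
- capture(name): name is "scene" or "side" or "wrist"; returns a dict with "frame" (400x640x3 uint8, red, green, blue), "vertical_fov" (degrees; the focal length in pixels is half the picture's height over the tangent of half this angle, whatever the lens; pixels are square), "cx", "cy" (the principal point, pixels), "rvec" (rotation vector, rad) and "tvec" (3), from world to camera coordinates, as OpenCV has them; the wrist camera has in their place "tool_from_camera" (4x4, takes a point from camera to tool coordinates, whose origin is the TCP and whose axes are the flange's). Camera axes: x right, y down, z forward; pixel columns grow to the right and rows downward; lengths in m; the calibration is good to about 2 mm. A picture is of the moment at which its call begins: read the wrist's pose just before it. There is no depth.
- r.hand_in(): hands the job in, once; it reports no verdict.
The state is a dict: "time": time; "qpos": joint angles; "joint_vel": joint speeds; "effort": joint torques, N m; "position": TCP position; "orientation": TCP orientation; "ft_force": force on the tool from outside, world axes, zero at the start; "torque": the same for the moment, N m; "width": finger opening in m.
Only numpy, scipy, OpenCV 4.12 (cv2) and the standard library are available. Lean on these libraries where they do the work, as an engineer would, in place of code of your own. Each camera call takes 0.05 s, during which the arm holds its last target. There are 200 camera calls.

## Working session

There is one attempt and no reset: what is moved stays moved. The work goes in short steps, Python scripts to look and compute and a tool call to move; the robot and the scene stay as the last step left them, time stands still between calls to the robot, and variables do not carry over. Pictures are saved under pics/ and viewed, about 8 in all and at most 12, crops included, and the job is handed in when it is done.

Besides the shell and the picture viewer there is one more tool, called after "Call:" as name(argument=value, ...) on one line, values as JSON. apply_moves: Moves the arm, as the interface text tells. Its arguments: {"type":"object","properties":{"motion":{"type":"array","items":{"type":"number"}}},"required":["motion"]}

```bash
ls; mkdir -p pics
python3 - <<'E'
from bench import r,capture
import cv2,numpy as np
s=r.read_state();print(s)
for n in("scene","side","wrist"):
    c=capture(n);cv2.imwrite(f"pics/{n}0.png",c["frame"][...,::-1]);print(n,{k:v for k,v in c.items() if k!="frame"})
a=[cv2.imread(f"pics/{n}0.png") for n in("scene","side")]
E
```

```text
pics
{'time': 0.0, 'qpos': array([-2.15301755e-01,  3.81184875e-01,  1.29824242e+00, -9.97089999e-06,
        1.46363342e+00, -2.15310353e-01]), 'joint_vel': array([ 0.00137691,  0.0001059 , -0.00080435,  0.00052716, -0.00059038,
       -0.00106709]), 'effort': array([-6.18006070e-04, -4.37936819e+01, -2.24552107e+01,  7.13253510e-02,
        3.52583989e-02, -8.49877097e-05]), 'position': array([5.49714238e-01, 5.66553793e-05, 2.38149941e-01]), 'orientation': array([-6.15269515e-04,  7.07103171e-01,  7.07110010e-01, -4.00335941e-04]), 'ft_force': array([-0.25050021,  0.12762814, -0.02161457]), 'torque': array([-0.00672048, -0.02525947,  0.02023701]), 'width': 0.08837907818116279}
scene {'vertical_fov': 55.0435685031038, 'cx': 319.8080319232993, 'cy': 198.27047906000678, 'rvec': array([ 1.9436485 ,  1.80941044, -0.5714936 ]), 'tvec': array([-0.05453998, -0.37798593,  1.61794868])}
side {'vertical_fov': 52.88126744399074, 'cx': 322.14258357283285, 'cy': 208.17422978498962, 'rvec': array([ 0.49231175, -2.74782552,  1.1243474 ]), 'tvec': array([0.53364315, 0.22267731, 1.38699302])}
wrist {'vertical_fov': 66.55139888876086, 'cx': 317.6576153272126, 'cy': 198.37007193561197, 'tool_from_camera': array([[-7.83299205e-04, -9.53804930e-01, -3.00425601e-01,
         7.74766558e-02],
       [ 9.99999099e-01, -1.07464316e-03,  8.04530120e-04,
         2.39452872e-05],
       [-1.09021511e-03, -3.00424701e-01,  9.53804912e-01,
        -1.45250396e-01],
       [ 0.00000000e+00,  0.00000000e+00,  0.00000000e+00,
         1.00000000e+00]])}
```

View pics/scene0.png

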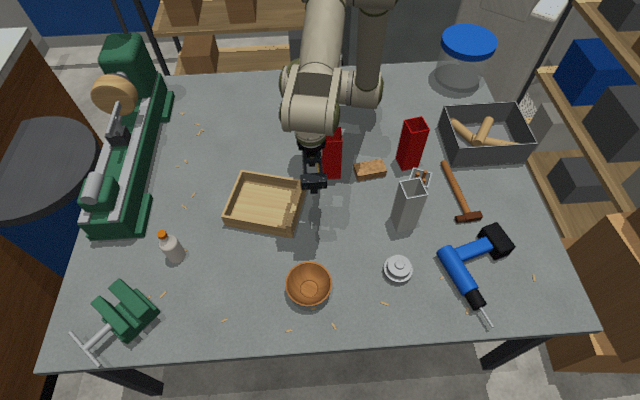

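View pics/side0.png

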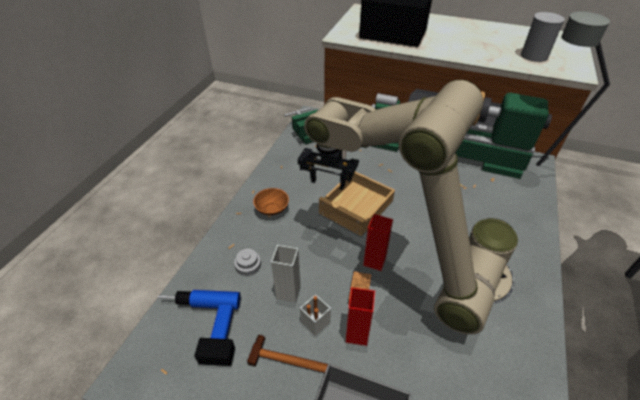

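Scene picture: canister at about (408,205), the short tin behind it at (420,180), the tray at (265,203) with its ledge on the right side, and red look-alikes at (411,143) and (333,153). In the side picture the canister is at (286,275) and the tray at (357,203).

Run:
```python
import cv2,numpy as np
a=cv2.imread("pics/scene0.png")[160:250,215:435]
b=cv2.imread("pics/side0.png")[170:335,240:400]
a=cv2.resize(a,None,fx=3.5,fy=3.5,interpolation=cv2.INTER_CUBIC)   # 770x315
cv2.imwrite("pics/cs.png",a); 
cv2.imwrite("pics/cd.png",cv2.resize(b,None,fx=3.6,fy=3.6,interpolation=cv2.INTER_CUBIC))
```

```text
(no output)
```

View pics/cs.png

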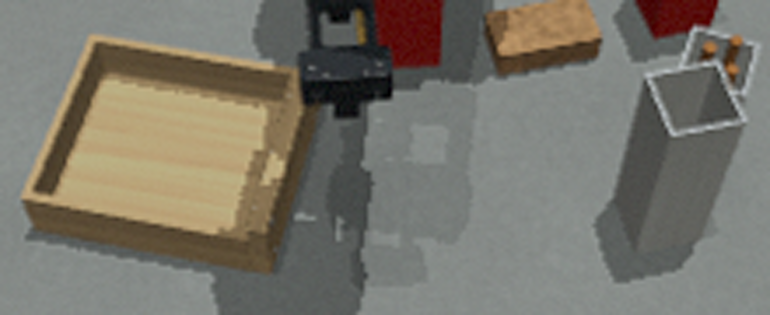

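View pics/cd.png

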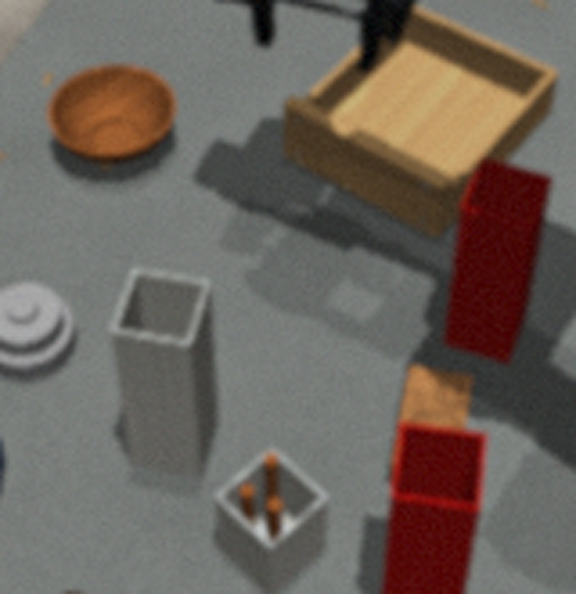

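```bash
cat > h.py <<'E'
import cv2,numpy as np
from scipy.optimize import least_squares
from scipy.spatial.transform import Rotation as R
from bench import r,capture
def K(c):
    f=200/np.tan(np.radians(c["vertical_fov"])/2); return np.array([[f,0,c["cx"]],[0,f,c["cy"]],[0,0,1.]])
def proj(c,P): return cv2.projectPoints(np.array(P,float).reshape(-1,1,3),c["rvec"],c["tvec"],K(c),None)[0][:,0]
def place(p,P):
    c,s=np.cos(p[2]),np.sin(p[2]);P=np.array(P,float)
    return P@np.array([[c,s,0],[-s,c,0],[0,0,1]])+[p[0],p[1],0]
def fit(obs,p0):
    f=lambda p:np.concatenate([(proj(c,place(p,P))-U).ravel() for c,P,U in obs])
    s=least_squares(f,p0,loss="soft_l1");print(np.round(s.x,4));print(np.round(f(s.x).reshape(-1,2),1).tolist());return s.x
def Rt(s): 
    q=s["orientation"];return R.from_quat([q[1],q[2],q[3],q[0]])
E
cat > a.py <<'E'
from h import *
C={n:capture(n) for n in("scene","side")}
us=lambda U:(np.array(U)+.5)/3.5-.5+[215,160]
ud=lambda U:(np.array(U)+.5)/3.6-.5+[240,170]
h=.033
ca=fit([(C["scene"],[(-h,-h,.2),(-h,h,.2),(h,h,.2),(h,-h,.2),(h,-h,0)],us([(647,77),(716,65),(745,122),(670,135),(640,250)])),
 (C["side"],[(h,-h,.2),(-h,-h,.2),(-h,h,.2),(h,h,.2),(h,h,0),(-h,h,0)],ud([(135,272),(210,282),(192,345),(113,333),(128,462),(200,475)]))],[.6,.25,0])
st=fit([(C["scene"],[(-.1,-.229,.06),(.1,-.229,.06),(.1,.009,0),(.1,-.229,0)],us([(92,37),(25,198),(273,268),(30,232)])),
 (C["side"],[(-.1,-.229,.06),(.1,-.229,.06),(.1,.009,0),(-.1,.009,0)],ud([(555,75),(415,12),(288,150),(432,237)]))],[.55,0,0])
ti=fit([(C["scene"],[(-h,-h,.085),(-h,h,.085),(h,h,.085)],us([(692,28),(760,45),(748,92)])),
 (C["side"],[(h,-h,.085),(-h,-h,.085),(-h,h,.085),(h,h,.085)],ud([(270,452),(327,495),(270,545),(215,495)]))],[.5,.3,-.5])
E
python3 a.py
```

```text
[0.5787 0.2958 0.1498]
[[-0.3, -1.0], [0.8, -1.5], [0.7, -0.3], [0.6, 0.2], [-1.3, 1.1], [-0.3, -1.1], [0.0, -0.4], [-0.5, -0.4], [-0.5, -0.8], [0.8, 0.5], [0.4, 0.5]]
[ 0.5168 -0.058  -0.2922]
[[0.2, -1.1], [-1.2, -0.2], [-0.3, 2.5], [1.4, -0.6], [0.7, -0.9], [-2.3, -3.1], [-1.6, 1.4], [0.9, 0.5]]
[ 0.4569  0.3662 -0.4131]
[[0.4, -0.4], [0.1, -0.3], [-0.2, 1.0], [0.1, -1.5], [0.0, -0.1], [0.3, 0.5], [-0.2, 0.3]]
```

View pics/wrist0.png

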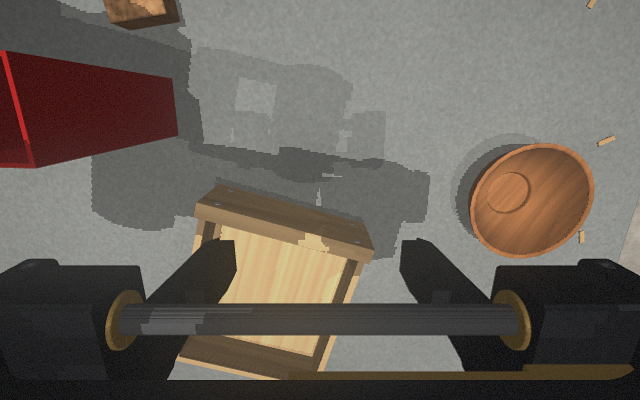

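Run:
```python
from h import *
C={n:capture(n) for n in("scene","side")}
us=lambda U:(np.array(U)+.5)/3.5-.5+[215,160]
ud=lambda U:(np.array(U)+.5)/3.6-.5+[240,170]
h=.033
fit([(C["side"],[(h,h,0),(-h,h,0),(h,-h,.2),(-h,-h,.2)],ud([(447,348),(510,360),(483,160),(548,180)])),(C["scene"],[(h,h,0)],us([(440,67)]))],[.45,.08,-.2])
```

```text
[ 0.3435  0.0749 -0.0072]
[[-0.8, -0.6], [0.0, 1.5], [-0.4, -0.7], [1.4, -1.0], [0.8, -0.8]]
```

The wrist picture shows the ledge with corners near (218,184), (197,204), (374,253). I will overlay the fitted station model on it, enlarged, to see how well it fits.

```bash
cat >> h.py <<'E'
def wcam(c,s):
    T=np.eye(4);T[:3,:3]=Rt(s).as_matrix();T[:3,3]=s["position"]
    M=np.linalg.inv(T@c["tool_from_camera"]);c["rvec"]=cv2.Rodrigues(M[:3,:3])[0].ravel();c["tvec"]=M[:3,3];return c
E
python3 - <<'E'
from h import *
s=r.read_state();c=wcam(capture("wrist"),s)
P=[(x,y,z) for x in(-.1,.1) for y,z in((.009,0),(.009,.08),(-.009,.08),(-.229,.06))]
for p,u in zip(P,proj(c,place([.5168,-.058,-.2922],P))):print(p,u.round())
im=cv2.resize(c["frame"][160:280,170:400,::-1],None,fx=3.4,fy=3.4,interpolation=cv2.INTER_CUBIC)
for u in proj(c,place([.5168,-.058,-.2922],P)):
    cv2.circle(im,tuple(int(v) for v in (u-[170,160])*3.4),4,(0,0,255),1)
cv2.imwrite("pics/w0c.png",im)
E
```

```text
(-0.1, 0.009, 0) [220. 182.]
(-0.1, 0.009, 0.08) [197. 201.]
(-0.1, -0.009, 0.08) [194. 216.]
(-0.1, -0.229, 0.06) [172. 359.]
(0.1, 0.009, 0) [366. 223.]
(0.1, 0.009, 0.08) [377. 250.]
(0.1, -0.009, 0.08) [371. 264.]
(0.1, -0.229, 0.06) [315. 391.]
```

View pics/w0c.png

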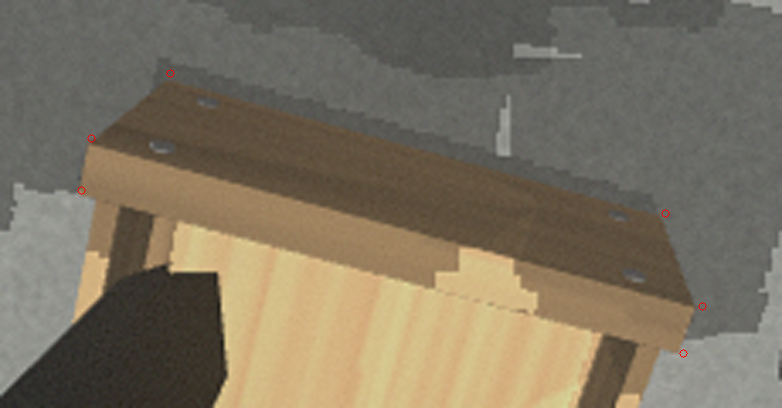

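Model corners land within 1–3 mm of the seen ledge corners. I'll refit from these and work out the approach.

```bash
python3 - <<'E'
from h import *
s=r.read_state();c=wcam(capture("wrist"),s)
P=[(-.1,.009,0),(.1,.009,0),(-.1,.009,.08),(.1,.009,.08),(-.1,-.009,.08),(.1,-.009,.08)]
U=np.array([(168,83),(660,219),(90,145),(693,306),(82,193),(682,352)])/3.4+[170,160]
fit([(c,P,U)],[.517,-.058,-.29])
E
cat >> h.py <<'E'
CAN=np.array([.5787,.2958,.1498])
def rel(target,yaw,s=None):
    """tool-frame shift (cm) from the measured pose to a world TCP target; jaws along world heading yaw; turn about tool z"""
    s=s or r.read_state();M=Rt(s).as_matrix();d=M.T@(np.array(target)-s["position"])*100
    y=M[:,1];h=np.arctan2(y[1],y[0]);t=(yaw-h+np.pi/2)%np.pi-np.pi/2
    print("t",round(s["time"],2),"pos",s["position"].round(4),"jaw",round(h,3),"w",round(s["width"],4),"F",s["ft_force"].round(1),"rel cm",d.round(2),"turn",round(-t,3))
E
python3 -c "
from h import *
rel([CAN[0],CAN[1],.238],CAN[2])"
```

```text
[ 0.5159 -0.0593 -0.2847]
[[-0.1, -1.3], [0.9, -1.3], [-0.5, -0.2], [2.0, 0.5], [-1.0, 1.0], [-0.2, 0.9]]
t 0.45 pos [0.5499 0.     0.2387] jaw 0.0 w 0.0879 F [-0.4 -0.4 -0.7] rel cm [29.58  2.88  0.07] turn -0.15
```

Call:
apply_moves(motion=[5, 0.5, -0.2, 0, 8.8, 5, 0.5, -0.2, 0, 8.8, 5, 0.5, 0, 0, 8.8, 5, 0.5, 0, 0, 8.8, 5, 0.5, 0, 0, 8.8])

```text
time: 1.08
position: [0.575, 0.2517, 0.2428]
orientation: [0.0, 0.707, 0.707, 0.0]
ft_force: [0.5, 0.6, 0.2]
width: 0.0879
```

Call:
apply_moves(motion=[4.6, 0.4, 0, -0.15, 8.8, 0, 0, 0, 0, 8.8, 0, 0, 0, 0, 8.8])

```text
time: 1.45
position: [0.5789, 0.2956, 0.2426]
orientation: [-0.0, 0.653, 0.758, -0.0]
ft_force: [-0.6, -0.3, -1.0]
width: 0.0881
```

Run:
```python
from h import *
rel([CAN[0],CAN[1],.153],CAN[2])
s=r.read_state();c=wcam(capture("wrist"),s)
h=.033;P=[(a,b,.2) for a in(-h,h) for b in(-h,h)];im=c["frame"][...,::-1].copy()
for u in proj(c,place(CAN,P)): print(u.round()); cv2.circle(im,tuple(int(v) for v in u),4,(0,0,255),1)
cv2.imwrite("pics/w1.png",im)
```

```text
t 1.45 pos [0.5789 0.2956 0.2426] jaw 0.149 w 0.0881 F [-0.6 -0.3 -1. ] rel cm [ 0.03 -0.02  8.96] turn -0.001
[270. 268.]
[265. 176.]
[365. 268.]
[369. 176.]
```

View pics/w1.png

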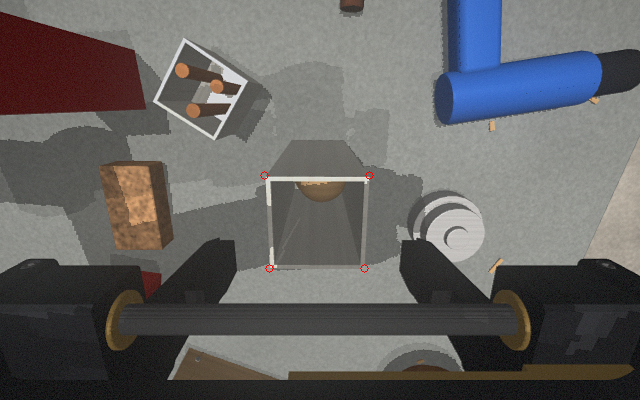

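The mouth's corners match the prediction to 1–2 px (265–370, 177–268). I descend and grip 28 mm below the mouth.

Call:
apply_moves(motion=[0, 0, 3, 0, 8.8, 0, 0, 3, 0, 8.8, 0, 0, 3, 0, 8.8, 0, 0, 0, 0, 8.8, 0, 0, 0, 0, 5])

```text
time: 2.12
position: [0.5797, 0.2955, 0.1543]
orientation: [0.001, 0.653, 0.758, 0.001]
ft_force: [0.4, 0.8, 0.7]
width: 0.0801
```

Call:
apply_moves(motion=[0, 0, 0, 0, 5, 0, 0, 0, 0, 5, 0, 0, 0, 0, 5, 0, 0, 0, 0, 5, 0, 0, 0, 0, 5])

```text
time: 2.75
position: [0.5793, 0.296, 0.1541]
orientation: [0.001, 0.652, 0.758, 0.001]
ft_force: [-0.7, -0.6, 6.0]
width: 0.0657
```

Call:
apply_moves(motion=[0, 0, -2, 0, 5, 0, 0, -3, 0, 5, 0, 0, -3, 0, 5, 0, 0, -2, 0, 5, 0, 0, 0, 0, 5])

```text
time: 3.38
position: [0.5792, 0.2962, 0.2536]
orientation: [0.001, 0.652, 0.758, 0.001]
ft_force: [1.5, -0.7, -3.2]
width: 0.0657
```

```bash
cat >> h.py <<'E'
ST=np.array([.516,-.059,-.287])
def g(x,y,z): return place(ST,[[x,y,z]])[0]
E
python3 -c "
from h import *
rel(g(0,.10,.25),ST[2])"
```

```text
t 3.38 pos [0.5792 0.2962 0.2536] jaw 0.15 w 0.0657 F [ 1.5 -0.7 -3.2] rel cm [-25.11  -7.33   0.34] turn 0.437
```

Call:
apply_moves(motion=[-2.5, -0.7, 0, 0, 5, -4, -1.2, 0, 0, 5, -5, -1.5, 0, 0, 5, -5, -1.5, 0, 0, 5, -4.5, -1.2, 0, 0, 5])

```text
time: 4.0
position: [0.5491, 0.0777, 0.2513]
orientation: [-0.001, 0.652, 0.758, -0.001]
ft_force: [0.9, 0.2, -4.2]
width: 0.0657
```

Call:
apply_moves(motion=[-2.6, -0.8, 0, 0, 5, -1.5, -0.4, 0, 0.11, 5, 0, 0, 0, 0.16, 5, 0, 0, 0, 0.167, 5, 0, 0, 0, 0, 5])

```text
time: 4.62
position: [0.5439, 0.0369, 0.2515]
orientation: [-0.001, 0.801, 0.599, -0.001]
ft_force: [0.2, -0.1, -3.5]
width: 0.066
```

```bash
python3 -c "
from h import *
rel(g(0,.06,.159),ST[2])"
```

```text
t 4.62 pos [0.5439 0.0369 0.2515] jaw -0.286 w 0.066 F [ 0.2 -0.1 -3.5] rel cm [-3.99  0.06  9.25] turn 0.001
```

Call:
apply_moves(motion=[-1.5, 0, 3, 0, 5, -1.5, 0.1, 3, 0, 5, -1.5, 0, 2.6, 0, 5, 0, 0, 0.6, 0, 5, 0, 0, 0, 0, 5])

```text
time: 5.25
position: [0.5327, -0.0062, 0.1609]
orientation: [-0.0, 0.8, 0.599, 0.0]
ft_force: [0.2, -0.6, -2.7]
width: 0.0655
```

Call:
apply_moves(motion=[-0.7, 0, 0.1, 0, 5, -0.6, 0, 0.1, 0, 5, -0.8, 0, -0.2, 0, 5, -0.9, 0, -0.1, 0, 5, 0, 0, 0, 0, 5])

```text
time: 5.88
position: [0.5241, -0.0351, 0.1625]
orientation: [-0.0, 0.801, 0.599, 0.001]
ft_force: [0.4, 4.4, -0.3]
width: 0.066
```

Run:
```python
from h import *
rel(g(0,.025,.161),ST[2])
for n in("side","scene"):
    c=capture(n)["frame"][...,::-1]
    cv2.imwrite(f"pics/{n}2.png",c)
a=cv2.imread("pics/side2.png")[120:300,280:440]
b=cv2.imread("pics/scene2.png")[110:290,230:390]
cv2.imwrite("pics/m2.png",cv2.resize(np.hstack([a,b]),None,fx=2.5,fy=2.5,interpolation=cv2.INTER_CUBIC))
```

```text
t 5.88 pos [ 0.5241 -0.0351  0.1625] jaw -0.287 w 0.066 F [ 0.4  4.4 -0.3] rel cm [-0.02 -0.1   0.15] turn -0.0
```

View pics/m2.png

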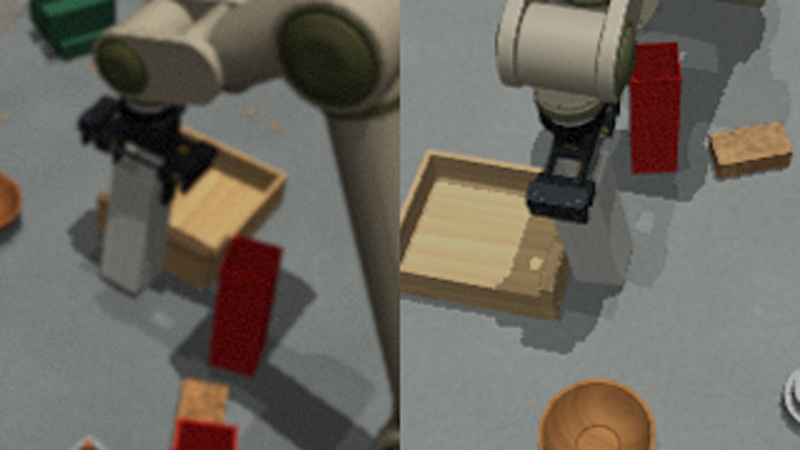

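The canister touches the ledge (4.4 N along y) and has begun to tilt in the pads, with its foot swinging out. I carry on.

Call:
apply_moves(motion=[-0.8, 0, 0.2, 0, 5, -0.8, 0, 0.2, 0, 5, -0.7, 0, 0.4, 0, 5, -0.6, 0, 0.4, 0, 5, 0, 0, 0, 0, 5])

```text
time: 6.6
position: [0.5167, -0.0631, 0.1506]
orientation: [0.001, 0.801, 0.599, 0.001]
ft_force: [2.3, 4.2, 1.0]
width: 0.0657
```

Call:
apply_moves(motion=[-0.4, 0, 0.6, 0, 5, -0.4, 0, 0.6, 0, 5, 0, 0, 0.7, 0, 5, 0, 0, 0.6, 0, 5, 0, 0, 0, 0, 5])

```text
time: 7.22
position: [0.5159, -0.0735, 0.1281]
orientation: [0.005, 0.801, 0.599, 0.001]
ft_force: [-0.6, -7.5, 19.5]
width: 0.0658
```

Run:
```python
from h import *
rel(g(0,-.001,.108),ST[2])
for n in("side","scene"):
    c=capture(n)["frame"][...,::-1]
    cv2.imwrite(f"pics/{n}3.png",c)
a=cv2.imread("pics/side3.png")[120:300,280:440]
b=cv2.imread("pics/scene3.png")[110:290,230:390]
cv2.imwrite("pics/m3.png",cv2.resize(np.hstack([a,b]),None,fx=2.5,fy=2.5,interpolation=cv2.INTER_CUBIC))
```

```text
t 7.22 pos [ 0.5159 -0.0735  0.1281] jaw -0.287 w 0.0658 F [-0.6 -7.5 19.5] rel cm [ 1.3  -0.42  2.  ] turn -0.0
```

View pics/m3.png

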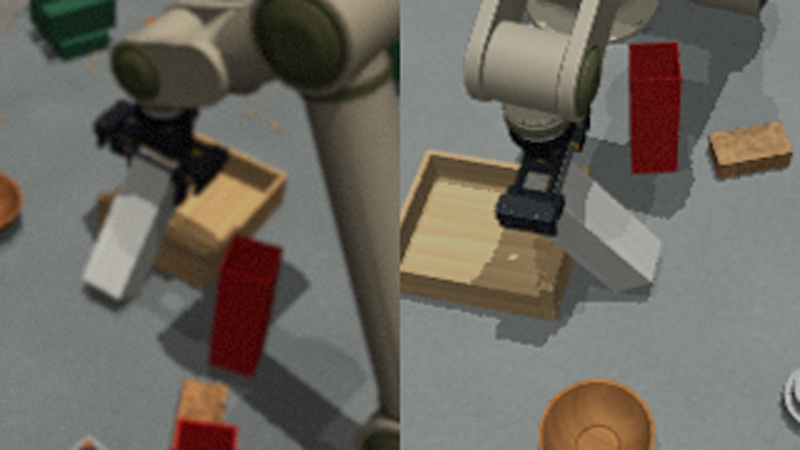

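Tilt is about 48°, the foot is now on the bench (19 N), and the mouth is over the ledge. I follow the arc with +y and down.

Call:
apply_moves(motion=[0.6, 0, 0.2, 0, 5, 0.3, 0, 0.4, 0, 5, 0, 0, 0, 0, 5])

```text
time: 7.7
position: [0.5191, -0.0665, 0.1235]
orientation: [0.007, 0.801, 0.599, 0.001]
ft_force: [-4.0, -15.0, 28.6]
width: 0.066
```

Call:
apply_moves(motion=[0.3, 0, 0.4, 0, 5, 0.3, 0, 0.4, 0, 5, 0, 0, 0, 0, 5])

```text
time: 8.07
position: [0.5205, -0.0597, 0.1144]
orientation: [0.006, 0.801, 0.599, 0.002]
ft_force: [-1.4, -11.1, 19.7]
width: 0.0656
```

Run:
```python
from h import *
rel(g(0,.001,.107),ST[2])
for n in("side","scene"):
    c=capture(n)["frame"][...,::-1]
    cv2.imwrite(f"pics/{n}4.png",c)
a=cv2.imread("pics/side4.png")[150:270,300:370]
b=cv2.imread("pics/scene4.png")[160:240,270:350]
a=cv2.resize(a,None,fx=5,fy=5,interpolation=cv2.INTER_CUBIC);b=cv2.resize(b,(440,440),interpolation=cv2.INTER_CUBIC)
b=np.vstack([b,np.zeros((160,440,3),np.uint8)])
cv2.imwrite("pics/m4.png",np.hstack([a,b]))
```

```text
t 8.07 pos [ 0.5205 -0.0597  0.1144] jaw -0.287 w 0.0656 F [ -1.4 -11.1  19.7] rel cm [ 0.04 -0.46  0.73] turn -0.0
```

Call:
apply_moves(motion=[0, 0, 0.4, 0, 5, 0, 0, 0.4, 0, 5, 0, 0, 0, 0, 5])

```text
time: 8.55
position: [0.52, -0.0592, 0.1054]
orientation: [0.004, 0.801, 0.598, 0.001]
ft_force: [-1.4, -9.2, 14.5]
width: 0.0654
```

```bash
cat >> h.py <<'E'
def look(tag,sx=(160,280,290,390),cx=(150,250,255,355)):
    a=capture("side")["frame"][sx[0]:sx[1],sx[2]:sx[3],::-1];b=capture("scene")["frame"][cx[0]:cx[1],cx[2]:cx[3],::-1]
    cv2.imwrite(f"pics/{tag}.png",np.hstack([cv2.resize(a,(400,int(400*a.shape[0]/a.shape[1])),interpolation=2)[:400],cv2.resize(b,(400,400),interpolation=2)[:400]]))
E
python3 - <<'E'
from h import *
rel(g(0,.001,.107),ST[2])
look("m5")
E
```

```text
t 8.55 pos [ 0.52   -0.0592  0.1054] jaw -0.288 w 0.0654 F [-1.4 -9.2 14.5] rel cm [ 0.01 -0.39 -0.16] turn -0.001
```

View pics/m5.png

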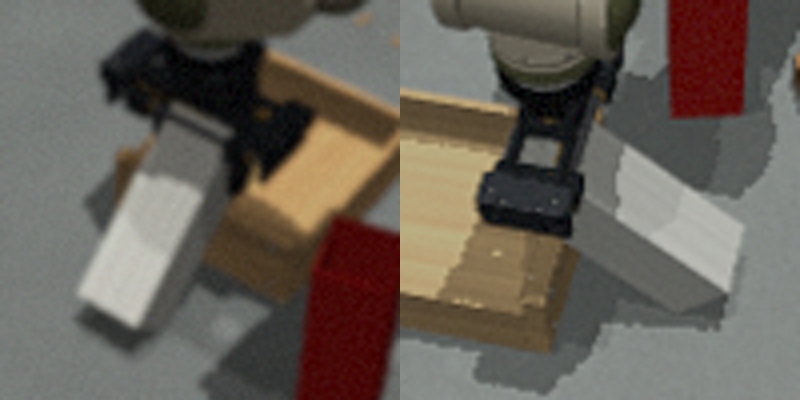

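The canister leans with its foot on the bench and its mouth over the ledge, still gripped. I let go and move up.

Call:
apply_moves(motion=[0, 0, -0.2, 0, 5, 0, 0, 0, 0, 8.8, 0, 0, 0, 0, 8.8, 0, 0, 0, 0, 8.8, 0, 0, 0, 0, 8.8])

```text
time: 9.28
position: [0.5178, -0.0563, 0.1046]
orientation: [-0.0, 0.801, 0.599, -0.0]
ft_force: [-0.6, -0.3, -0.8]
width: 0.0878
```

Call:
apply_moves(motion=[0, 0, -2, 0, 8.8, 0, 0, -4, 0, 8.8, 0, 0, -5, 0, 8.8, 2, 0, -3, 0, 8.8, 0, 0, 0, 0, 8.8])

```text
time: 9.9
position: [0.5242, -0.0367, 0.2466]
orientation: [0.002, 0.801, 0.599, 0.001]
ft_force: [-0.9, 0.5, -0.5]
width: 0.0879
```

Call:
apply_moves(motion=[3, 0, 0, 0, 8.8, 0, 0, 0, 0, 8.8, 0, 0, 0, 0, 8.8, 0, 0, 0, 0, 8.8, 0, 0, 0, 0, 8.8])

```text
time: 10.52
position: [0.5319, -0.009, 0.2446]
orientation: [-0.0, 0.801, 0.598, -0.0]
ft_force: [0.2, -0.2, 0.8]
width: 0.088
```

Run:
```python
from h import *
s=r.read_state();rel(g(0,.09,.055),ST[2])
c=wcam(capture("wrist"),s);im=c["frame"][...,::-1].copy()
a=np.radians(35);u=np.array([0,-np.cos(a),np.sin(a)]);n=np.array([0,np.sin(a),np.cos(a)]);E0=np.array([0,.123,0])
for x in(-.033,.033):
  for S in(0,.2):
    for v in(0,.066):
      p=E0+S*u+v*n+[x,0,0];q=proj(c,place(ST,[p]))[0];print(round(x,3),S,v,q.round())
      cv2.circle(im,tuple(int(k) for k in q),4,(0,0,255),1)
sc=capture("scene")["frame"][150:250,255:355,::-1]
cv2.imwrite("pics/m6.png",np.vstack([im[:360],np.zeros((10,640,3),np.uint8)]));cv2.imwrite("pics/m6s.png",sc)
m=np.vstack([im,np.zeros((200,640,3),np.uint8)]);m[400:,:300]=cv2.resize(sc,(300,300),interpolation=2)[:200]
si=capture("side")["frame"][160:260,300:400,::-1];m[400:,320:620]=cv2.resize(si,(300,300),interpolation=2)[:200]
cv2.imwrite("pics/m6.png",m)
```

```text
t 10.53 pos [ 0.5319 -0.009   0.2446] jaw -0.288 w 0.088 F [ 0.2 -0.2  0.8] rel cm [ 3.75 -0.1  18.96] turn -0.001
-0.033 0 0 [289. 108.]
-0.033 0 0.066 [284.  71.]
-0.033 0.2 0 [284. 276.]
-0.033 0.2 0.066 [276. 272.]
0.033 0 0 [343. 108.]
0.033 0 0.066 [348.  71.]
0.033 0.2 0 [348. 276.]
0.033 0.2 0.066 [356. 272.]
```

View pics/m6.png

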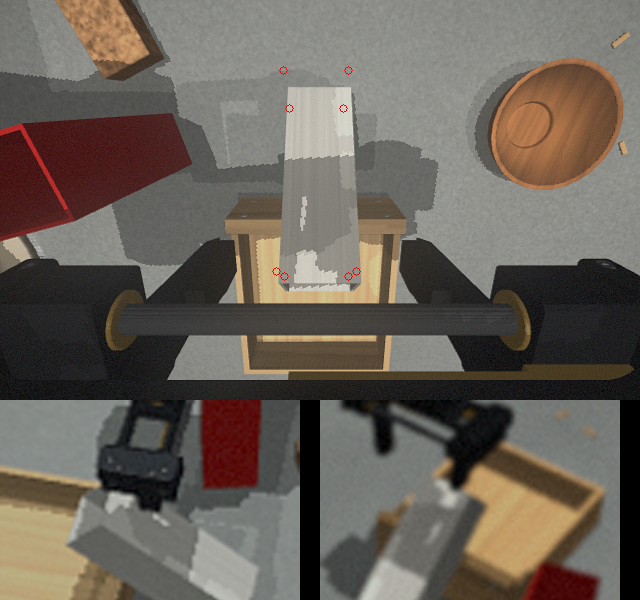

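The canister leans by itself, its foot about 12 mm closer to the ledge than nominal (foot edge row 87 against 71). I solve for the actual lean from these pixels.

```bash
cat >> h.py <<'E'
def leanpts(D,x0):
    a=np.arctan2(.08,D);u=np.array([0,-np.cos(a),np.sin(a)]);n=np.array([0,np.sin(a),np.cos(a)]);E0=np.array([x0,.009+D,0])
    return a,E0,u,n
E
python3 - <<'E'
from h import *
s=r.read_state();c=wcam(capture("wrist"),s)
U=np.array([(288,87),(351,87),(280,283),(360,283)])
def f(p):
    a,E0,u,n=leanpts(*p);P=[E0+S*u+.066*n+[x,0,0] for S in(0,.2) for x in(-.033,.033)]
    return (proj(c,place(ST,P))-U).ravel()
o=least_squares(f,[.114,0]);D,x0=o.x;a,E0,u,n=leanpts(D,x0);print(D,x0,np.degrees(a),o.fun.round(1))
G=E0+.085*u+.056*n;print("G",G);rel(g(G[0],G[1],G[2]-.019),ST[2])
E
```

```text
0.09439953567378977 0.0032654043765415653 40.28000207167507 [-0.2 -0.3 -0.2 -0.4 -1.4  0.3  1.8  0.2]
G [0.0032654  0.07475886 0.09767657]
t 10.72 pos [ 0.5319 -0.0086  0.2447] jaw -0.287 w 0.0879 F [-0.1 -0.6 -0.8] rel cm [ 2.19  0.22 16.61] turn -0.0
```

Call:
apply_moves(motion=[2.3, 0.2, 2, 0, 8.8, 0, 0, 4, 0, 8.8, 0, 0, 4, 0, 8.8, 0, 0, 4, 0, 8.8, 0, 0, 0, 0, 8.8])

```text
time: 11.35
position: [0.5392, 0.0132, 0.1029]
orientation: [-0.002, 0.801, 0.599, -0.002]
ft_force: [0.0, 0.3, 0.0]
width: 0.0881
```

Call:
apply_moves(motion=[0, 0, 1.5, 0, 8.8, 0, 0, 0.7, 0, 8.8, 0, 0, 0, 0, 8.8])

```text
time: 11.72
position: [0.5405, 0.013, 0.0829]
orientation: [0.0, 0.801, 0.599, 0.0]
ft_force: [0.5, 0.2, 0.9]
width: 0.0878
```

```bash
python3 -c "
from h import *
rel(g(.0033,.076,.080),ST[2])"
```

```text
t 11.72 pos [0.5405 0.013  0.0829] jaw -0.287 w 0.0878 F [0.5 0.2 0.9] rel cm [0.   0.02 0.29] turn -0.0
```

Call:
apply_moves(motion=[0, 0, 0.25, 0, 8.8, 0, 0, 0, 0, 8.8, 0, 0, 0, 0, 5, 0, 0, 0, 0, 5, 0, 0, 0, 0, 5])

```text
time: 12.35
position: [0.5404, 0.0131, 0.0803]
orientation: [-0.0, 0.801, 0.599, 0.0]
ft_force: [-1.3, 0.1, 0.9]
width: 0.0653
```

Call:
apply_moves(motion=[0, 0, 0, 0, 5, 0, 0, 0, 0, 5, 0, 0, 0, 0, 5, 0, 0, 0, 0, 5])

```text
time: 12.85
position: [0.5404, 0.013, 0.0803]
orientation: [-0.0, 0.801, 0.599, 0.0]
ft_force: [-0.1, 0.7, 3.5]
width: 0.0659
```

Call:
apply_moves(motion=[0, 0, -1, 0, 5, 0, 0, -2, 0, 5, 0, 0, -2.5, 0, 5, 0, 0, -1.5, 0, 5, 0, 0, 0, 0, 5])

```text
time: 13.48
position: [0.5408, 0.013, 0.1512]
orientation: [0.001, 0.801, 0.599, 0.001]
ft_force: [0.5, 0.5, -2.3]
width: 0.0656
```

Run:
```python
from h import *
rel(g(0.003,.008,.145),ST[2])
for n in("side","scene"): cv2.imwrite(f"pics/{n}7.png",capture(n)["frame"][...,::-1])
```

```text
t 13.47 pos [0.5408 0.013  0.1512] jaw -0.287 w 0.0656 F [ 0.5  0.5 -2.3] rel cm [-6.8  -0.04  0.62] turn -0.0
```

Call:
apply_moves(motion=[-2, 0, 0, 0, 5, -2, 0, 0, 0, 5, -1.6, 0, 0, 0, 5, -0.2, 0, 1, 0, 5, -0.2, 0, 0.8, 0, 5])

```text
time: 14.2
position: [0.5232, -0.0442, 0.1312]
orientation: [-0.001, 0.801, 0.599, -0.0]
ft_force: [-1.2, 0.5, -4.1]
width: 0.0659
```

Call:
apply_moves(motion=[-0.8, 0, 0.1, 0, 5, -0.8, 0, 0.1, 0, 5, -0.9, 0, 0.2, 0, 5, 0, 0, 0, 0, 5])

```text
time: 14.7
position: [0.5161, -0.0687, 0.1281]
orientation: [-0.0, 0.801, 0.599, -0.0]
ft_force: [-1.7, 1.6, 0.8]
width: 0.0658
```

Run:
```python
from h import *
rel(g(0.003,-.009,.129),ST[2])
for n in("side","scene"): cv2.imwrite(f"pics/{n}8.png",capture(n)["frame"][...,::-1])
```

```text
t 14.7 pos [ 0.5161 -0.0687  0.1281] jaw -0.287 w 0.0658 F [-1.7  1.6  0.8] rel cm [ 0.03  0.02 -0.09] turn -0.0
```

Call:
apply_moves(motion=[-1.1, 0, 0.4, 0, 5, -1.1, 0, 0.6, 0, 5, -1.1, 0, 1, 0, 5, -0.5, 0, 0.6, 0, 5, 0, 0, 0, 0, 5])

```text
time: 15.42
position: [0.5054, -0.1072, 0.102]
orientation: [0.001, 0.801, 0.598, -0.001]
ft_force: [-2.9, -5.1, 4.0]
width: 0.0659
```

Run:
```python
from h import *
rel(g(0.003,-.047,.104),ST[2])
for n in("side","scene","wrist"): cv2.imwrite(f"pics/{n}9.png",capture(n)["frame"][...,::-1])
```

```text
t 15.43 pos [ 0.5054 -0.1072  0.102 ] jaw -0.288 w 0.0659 F [-2.9 -5.1  4. ] rel cm [ 0.22 -0.04 -0.2 ] turn -0.001
```

Call:
apply_moves(motion=[0, 0, 0, 0, 5, 0, 0, 0, 0, 5, 0, 0, 0, 0, 5, 0, 0, 0, 0, 5, 0, 0, 0, 0, 5])

```text
time: 16.2
position: [0.5056, -0.1067, 0.1023]
orientation: [0.001, 0.801, 0.599, -0.001]
ft_force: [-3.8, -6.1, 3.5]
width: 0.0657
```

Call:
apply_moves(motion=[0.5, 0, -1, 0, 5, 1, 0, -1.5, 0, 5, 1, 0, -1.5, 0, 5, 0.5, 0, -1, 0, 5, 0, 0, 0, 0, 5])

```text
time: 16.82
position: [0.5143, -0.0761, 0.1527]
orientation: [0.001, 0.801, 0.599, 0.0]
ft_force: [0.0, -0.1, -2.6]
width: 0.0658
```

Call:
apply_moves(motion=[0, 0, 0, 0, 5, 0, 0, 0, 0, 5, 0, 0, 0, 0, 5, 0, 0, 0, 0, 5, 0, 0, 0, 0, 5])

```text
time: 17.45
position: [0.514, -0.0762, 0.1522]
orientation: [-0.0, 0.801, 0.599, -0.0]
ft_force: [0.4, 0.3, -2.6]
width: 0.0658
```

Run:
```python
from h import *
F=[]
for i in range(4):
    rel(g(0.003,-.047,.104),ST[2]);c=capture("scene")
b=c["frame"][140:250,210:320,::-1]
a=capture("side")["frame"][140:250,290:400,::-1]
w=wcam(capture("wrist"),r.read_state())["frame"][...,::-1]
m=np.hstack([cv2.resize(x,(400,400),interpolation=2) for x in(a,b)])
cv2.imwrite("pics/m10.png",m);cv2.imwrite("pics/wrist10.png",w)
# ball search: change of scene picture inside the tray vs start
p=np.array([proj(c,place(ST,[(x,y,.03)]))[0] for x,y in((-.09,-.02),(.09,-.02),(.09,-.22),(-.09,-.22))]);print(p.round())
```

```text
t 17.45 pos [ 0.514  -0.0762  0.1522] jaw -0.287 w 0.0658 F [ 0.4  0.3 -2.6] rel cm [-3.    0.    4.82] turn -0.0
t 17.5 pos [ 0.5141 -0.0762  0.1522] jaw -0.287 w 0.0657 F [-0.  -0.1 -1.3] rel cm [-3.    0.    4.82] turn -0.0
t 17.55 pos [ 0.5141 -0.0762  0.1523] jaw -0.287 w 0.066 F [-0.4 -0.8 -2. ] rel cm [-3.   -0.    4.83] turn -0.0
t 17.6 pos [ 0.5141 -0.0762  0.1522] jaw -0.287 w 0.0657 F [-0.2 -0.7 -1.5] rel cm [-3.   -0.    4.82] turn -0.0
[[297. 186.]
 [284. 230.]
 [226. 219.]
 [244. 177.]]
```

Run:
```python
from h import *
F=[]
for i in range(16): F.append(r.read_state()["ft_force"]);c=capture("side")
print(np.mean(F,0).round(2),np.std(F,0).round(2))
for n in("side","scene"):
    im=capture(n)["frame"][...,::-1];old=cv2.imread(f"pics/{n}0.png")
    c=capture(n);poly=proj(c,place(ST,[(-.088,-.03,.012),(.088,-.03,.012),(.088,-.217,.012),(-.088,-.217,.012)]))
    lo=np.floor(poly.min(0)-12).astype(int);hi=np.ceil(poly.max(0)+8).astype(int)
    crop=cv2.resize(np.ascontiguousarray(im[lo[1]:hi[1],lo[0]:hi[0]]),None,fx=6,fy=6,interpolation=cv2.INTER_CUBIC)
    f=K(c)[0,0];z=(cv2.Rodrigues(c["rvec"])[0]@np.array([*place(ST,[(0,-.17,.034)])[0]])+c["tvec"])[2];R0=f*.026/z*6
    h=cv2.HoughCircles(cv2.GaussianBlur(cv2.cvtColor(crop,6),(9,9),2),cv2.HOUGH_GRADIENT,1.5,R0*1.3,param1=60,param2=22,minRadius=int(R0*.85),maxRadius=int(R0*1.15))
    print(n,"R",R0/6,None if h is None else [( (x/6+lo[0]).round(1),(y/6+lo[1]).round(1),q/6) for x,y,q in h[0][:5]])
    cam=-cv2.Rodrigues(c["rvec"])[0].T@c["tvec"]
    if h is not None:
        for x,y,q in h[0][:5]:
            d=cv2.Rodrigues(c["rvec"])[0].T@np.linalg.inv(K(c))@[x/6+lo[0],y/6+lo[1],1]
            p=cam+d*(.034-cam[2])/d[2]; e=p[:2]-ST[:2];cc,ss=np.cos(ST[2]),np.sin(ST[2]);print("  station xy",(cc*e[0]+ss*e[1]).round(3),(-ss*e[0]+cc*e[1]).round(3))
```

```text
[ 0.13  0.08 -2.12] [0.45 0.49 0.41]
side R 6.446841091130648 [(np.float64(366.9), np.float64(177.6), np.float32(6.008333)), (np.float64(369.1), np.float64(200.6), np.float32(5.8583336))]
  station xy 0.04 -0.249
  station xy -0.041 -0.138
scene R 7.557157216518679 [(np.float64(241.1), np.float64(200.6), np.float32(7.6083336)), (np.float64(268.4), np.float64(168.6), np.float32(8.233334)), (np.float64(227.1), np.float64(224.4), np.float32(6.508333))]
  station xy 0.012 -0.193
  station xy -0.142 -0.142
  station xy 0.111 -0.207
```

Force of 2.12 N matches the empty canister (2.16 N), so both balls are out. Now I lean it back, with the ledge pressing on the mouth side of the grip.

Call:
apply_moves(motion=[2, 0, 0, 0, 5, 2.2, 0, 0, 0, 5, 2, 0, 0.6, 0, 5, 0, 0, 1.3, 0, 5, 0.5, 0, 0.3, 0, 5])

```text
time: 19.38
position: [0.533, -0.0127, 0.1297]
orientation: [0.0, 0.801, 0.599, -0.0]
ft_force: [-0.3, -2.4, 1.5]
width: 0.0657
```

Call:
apply_moves(motion=[0.5, 0, 0.5, 0, 5, 0.6, 0, 0.5, 0, 5, 0.5, 0, 0.5, 0, 5, 0.4, 0, 0.5, 0, 5, 0, 0, 0, 0, 5])

```text
time: 20.0
position: [0.5387, 0.0077, 0.1099]
orientation: [-0.0, 0.801, 0.599, 0.0]
ft_force: [0.1, -0.6, -0.3]
width: 0.0654
```

Run:
```python
from h import *
rel(g(0.003,.0715,.109),ST[2])
```

```text
t 20.0 pos [0.5387 0.0077 0.1099] jaw -0.287 w 0.0654 F [ 0.1 -0.6 -0.3] rel cm [0.11 0.01 0.09] turn 0.0
```

Call:
apply_moves(motion=[0.5, 0, 0.6, 0, 5, 0.4, 0, 0.7, 0, 5, 0.3, 0, 0.6, 0, 5, 0.3, 0, 0.6, 0, 5, 0, 0, 0, 0, 5])

```text
time: 20.62
position: [0.5429, 0.0222, 0.0847]
orientation: [-0.0, 0.801, 0.599, 0.0]
ft_force: [0.7, 1.2, 0.1]
width: 0.066
```

Call:
apply_moves(motion=[0.1, 0, 0.3, 0, 5, 0.1, 0, 0.3, 0, 5, 0, 0, 0, 0, 5])

```text
time: 21.0
position: [0.5435, 0.0237, 0.0791]
orientation: [-0.0, 0.801, 0.599, -0.0]
ft_force: [0.7, 0.8, 1.5]
width: 0.0653
```

Run:
```python
from h import *
rel(g(0.003,.0865,.0765),ST[2])
```

```text
t 21.0 pos [0.5435 0.0237 0.0791] jaw -0.287 w 0.0653 F [0.7 0.8 1.5] rel cm [-0.06  0.    0.26] turn 0.0
```

Call:
apply_moves(motion=[0, 0, 0.3, 0, 5, 0, 0, 0, 0, 5])

```text
time: 21.25
position: [0.5436, 0.0238, 0.0761]
orientation: [-0.0, 0.801, 0.599, 0.0]
ft_force: [1.3, 2.2, 1.9]
width: 0.0657
```

Call:
apply_moves(motion=[0, 0, 0.3, 0, 5, 0, 0, 0, 0, 5])

```text
time: 21.5
position: [0.5436, 0.0239, 0.0733]
orientation: [-0.0, 0.801, 0.599, 0.0]
ft_force: [1.1, 3.9, 3.5]
width: 0.0655
```

Run:
```python
from h import *
for i in range(3): rel(g(0.003,.0865,.0765),ST[2]); capture("wrist")
```

```text
t 21.5 pos [0.5436 0.0239 0.0733] jaw -0.287 w 0.0655 F [1.1 3.9 3.5] rel cm [-0.08 -0.   -0.32] turn 0.0
t 21.55 pos [0.5437 0.0238 0.0733] jaw -0.287 w 0.0656 F [1.5 3.9 3.5] rel cm [-0.08 -0.01 -0.32] turn -0.0
t 21.6 pos [0.5437 0.0239 0.0733] jaw -0.287 w 0.066 F [1.  4.3 3.7] rel cm [-0.08 -0.01 -0.32] turn -0.0
```

Call:
apply_moves(motion=[0, 0, 0.3, 0, 5, 0, 0, 0, 0, 5])

```text
time: 21.9
position: [0.5439, 0.0239, 0.0728]
orientation: [0.001, 0.801, 0.599, 0.001]
ft_force: [-5.8, 4.5, 26.2]
width: 0.0658
```

Call:
apply_moves(motion=[0, 0, 0.3, 0, 5, 0, 0, 0, 0, 5])

```text
time: 22.15
position: [0.5439, 0.0237, 0.071]
orientation: [0.001, 0.801, 0.599, 0.001]
ft_force: [-9.4, 4.6, 39.2]
width: 0.0657
```

Run:
```python
from h import *
rel(g(0.003,.0865,.0765),ST[2])
im=capture("side")["frame"][...,::-1]; cv2.imwrite("pics/side11.png",im)
c=capture("side")
for D,w in((.09,"z0"),(.1,""),(.114,"")): 
    a,E0,u,n=leanpts(D,.003);print(D,[proj(c,place(ST,[E0+[x,0,0]]))[0].round(1).tolist() for x in(-.033,.033)],[proj(c,place(ST,[E0+.066*n+[x,0,0]]))[0].round(1).tolist() for x in(-.033,.033)])
g1=cv2.cvtColor(im,6)
# intensity profile down the middle of the foot face
p0=proj(c,place(ST,[[.003,.15,.06]]))[0];p1=proj(c,place(ST,[[.003,.16,0]]))[0];print(p0,p1)
for x in (318,326,334): print(x,g1[205:262,x].tolist())
```

```text
t 22.15 pos [0.5439 0.0237 0.071 ] jaw -0.287 w 0.0657 F [-9.4  4.6 39.2] rel cm [-0.07 -0.04 -0.55] turn 0.0
0.09 [[331.6, 242.0], [317.4, 233.8]] [[324.6, 240.7], [309.9, 232.2]]
0.1 [[330.0, 243.6], [315.7, 235.4]] [[323.4, 241.6], [308.6, 233.1]]
0.114 [[327.8, 246.0], [313.5, 237.7]] [[321.6, 243.0], [306.8, 234.4]]
[315.95250732 235.69179638] [314.44111219 248.13087063]
318 [3, 15, 20, 30, 29, 24, 29, 31, 61, 87, 101, 108, 111, 116, 114, 113, 110, 104, 109, 106, 112, 107, 115, 147, 178, 186, 183, 182, 178, 183, 179, 186, 184, 186, 185, 185, 173, 139, 101, 66, 51, 53, 53, 57, 55, 63, 84, 102, 106, 105, 104, 106, 114, 120, 124, 122, 125]
326 [6, 4, 9, 15, 40, 65, 83, 87, 59, 52, 73, 99, 105, 106, 109, 106, 106, 107, 110, 105, 110, 108, 104, 115, 135, 165, 181, 175, 167, 149, 124, 100, 90, 83, 83, 81, 84, 84, 83, 83, 80, 83, 88, 97, 101, 107, 107, 106, 100, 106, 105, 103, 109, 106, 109, 115, 122]
334 [11, 14, 10, 0, 13, 17, 13, 12, 24, 27, 18, 16, 9, 15, 15, 11, 14, 12, 16, 16, 8, 12, 13, 19, 32, 54, 66, 71, 70, 60, 57, 54, 53, 51, 53, 50, 53, 52, 52, 53, 56, 72, 94, 102, 106, 110, 109, 111, 118, 121, 124, 123, 114, 105, 108, 107, 107]
```

Firm contact, so the foot is on the bench. I relieve the load and let go.

Call:
apply_moves(motion=[0, 0, -0.3, 0, 5, 0, 0, -0.2, 0, 5, 0, 0, 0, 0, 5])

```text
time: 22.62
position: [0.5431, 0.0233, 0.0717]
orientation: [-0.0, 0.801, 0.599, -0.001]
ft_force: [-0.2, -0.0, 0.0]
width: 0.0656
```

Call:
apply_moves(motion=[0, 0, 0, 0, 8.8, 0, 0, 0, 0, 8.8, 0, 0, 0, 0, 8.8, 0, 0, 0, 0, 8.8])

```text
time: 23.12
position: [0.5435, 0.0236, 0.0722]
orientation: [0.0, 0.801, 0.599, -0.0]
ft_force: [0.6, -0.2, -1.1]
width: 0.0878
```

Call:
apply_moves(motion=[0, 0, -1, 0, 8.8, 0, 0, -3, 0, 8.8, 0, 0, -4, 0, 8.8, 0, 0, -4, 0, 8.8, 0, 0, -4, 0, 8.8])

```text
time: 23.75
position: [0.5433, 0.0236, 0.2344]
orientation: [0.0, 0.801, 0.599, 0.0]
ft_force: [0.2, 0.7, -1.1]
width: 0.0879
```

Call:
apply_moves(motion=[-1, 0, -2, 0, 8.8, -3, 0, -2, 0, 8.8, -3, 0, 0, 0, 8.8, 0, 0, 0, 0, 8.8, 0, 0, 0, 0, 8.8])

```text
time: 24.38
position: [0.5237, -0.043, 0.2725]
orientation: [-0.0, 0.801, 0.599, 0.0]
ft_force: [0.6, 0.5, -0.3]
width: 0.0883
```

Run:
```python
from h import *
s=r.read_state();rel(g(0,.02,.25),ST[2])
w=wcam(capture("wrist"),s);im=w["frame"][...,::-1].copy()
a,E0,u,n=leanpts(.114,.003)
for q in proj(w,place(ST,[E0+S*u+.066*n+[x,0,0] for S in(0,.2) for x in(-.033,.033)])): print(q.round()); cv2.circle(im,tuple(int(k) for k in q),4,(0,0,255),1)
b=capture("scene")["frame"][145:245,210:360,::-1];d=capture("side")["frame"][150:250,290:390,::-1]
m=np.zeros((600,640,3),np.uint8);m[:330]=im[20:350]
m[334:600,:399]=cv2.resize(b,(399,266),interpolation=2);m[334:574,400:640]=cv2.resize(d,(240,240),interpolation=2)
cv2.imwrite("pics/m12.png",m)
```

```text
t 24.38 pos [ 0.5237 -0.043   0.2725] jaw -0.287 w 0.0883 F [ 0.6  0.5 -0.3] rel cm [ 0.25 -0.29  2.25] turn 0.0
[286.  38.]
[348.  38.]
[280. 220.]
[355. 220.]
```

View pics/m12.png

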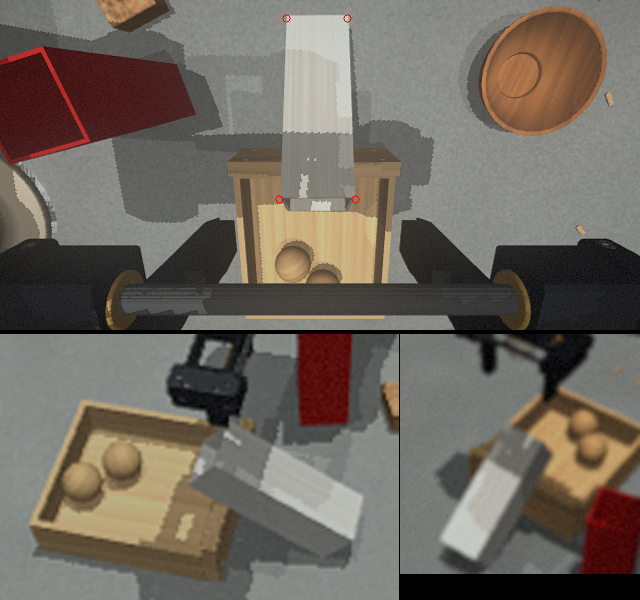

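Both balls lie in the tray at scene crop (82,482) and (122,461). The empty canister leans within a few px of the nominal 55° pose, and the neighbours are undisturbed. The gripper is clear, so I hand in.

```bash
python3 -c "
from bench import r
print(r.hand_in())"
```

```text
the job is handed in; nothing more can be done
None
```

The job is done and handed in at about 24.4 s of the 58 s allowed. Both balls are in the tray and the empty canister leans on the ledge.

- **First lean:** I gripped the canister near the mouth, tilted it against the ledge edge with both balls in it, and let go. It stood by itself, but steeper than nominal: its foot edge was about 94 mm from the ledge face instead of 114 mm, so about 50° of lean instead of 55°. I left it so.
- **Emptying:** I took it again about 85 mm above the foot, lifted it, and tipped it over the ledge edge. The measured weight was 2.1 N, which matches the empty canister.
- **Second lean:** I leaned it back the same way, let go and moved clear. The last picture shows it within a few pixels of the 55° pose, both balls lying in the tray, and the red canister and bowl undisturbed. The sanding block is only partly in that picture. I did not check the tin, chuck, glue bottle and mallet again, but nothing went near them after the first lift.

**Largest force:** the highest I read was about 40 N at the wrist, briefly, when pressing the foot onto the bench in the second lean. I took it to be the foot on the bench, but did not rule out the gripper's body touching the canister.

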